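# Slide the cup's bat out over the ware board's edge

## Robot

A 6-joint arm with a two-finger parallel gripper is mounted at the origin on the work surface. World frame = base frame: x ahead of the robot, y to its left, z up, the work surface at z = 0. Lengths are in m, angles in rad, forces in N, time in s.
With the tool pointing down it reaches from about 0.325 to 0.85 m from the base axis. Payload 15.5 kg.
Tool frame: the origin (TCP) lies midway between the tips of the shut fingers; the grasp point (between the pads) lies 19 mm behind it; z points along the fingers, y is the line along which they close (so a half turn about z gives the same grasp; the last joint's range is limited). The gripper opens to 91 mm and grips with 3 to 60 N. Pads are 32 mm wide; open, the fingers measure 118 mm over their backs; the gripper's body (76 mm by 178 mm) begins 60 mm behind the grasp point.
Start: joints at [-1.351, 0.494, 1.345, -0, 1.302, -0.096], TCP at [0.194, -0.594, 0.214] pointing down, gripper open.
Joint ranges: [-2.91, 2.91], [-0.82, 2.16], [0.22, 2.67], [-1.22, 4.37], [0.12, 2.79], [-3.08, 3.08]. Speed limits (rad/s): [1.89, 1.89, 2.57, 3.01, 3.01, 3.01].

## Interface

Orientations are given as a unit quaternion [x, y, z, w].
In Python, from cell import telemetry, snapshot, camera_params, workorder gives the robot as it stands. The module is installed in compiled form; this text tells all that it offers.
- The arm moves only by the shell command python3 -m pendant 'ROWS' [FORCE]. ROWS is JSON, a list of rows, each a list of 3 entries, a list of its own where there are three numbers: the shift along the tool's x, y, z in cm, then the turn, a rotation vector about the tool's x, y, z in degrees, then the finger opening in cm, from 0 to 9.12. In form: [[[tx, ty, tz], [rx, ry, rz], gripper], ...]. A call has 1 to 10 rows; each row is the pose to reach, as a shift and turn from the pose commanded when the call began, along the tool's axes at that moment; what a row does not reach only later rows make up. A row lasts 1/8 s, in which the tool goes at most 62.5 mm and 10.7 degrees, less where a joint would pass 70% of its speed; a pose out of reach is approached as far as the arm can. A call with a gripper value outside its range is refused whole. The fingers move at their own pace and stop on an object; FORCE is the grip in N (left out, the last holds). Time passes only in rows, so rows that repeat a pose let the fingers close. It gives the time, the measured TCP pose, the force, the opening and the grip force at its end, in the units of the state.
- telemetry.get_obs(): the state, without advancing time (a new reading comes with each control period).
- snapshot(name): name is "scene" or "top" or "wrist"; returns (picture, depth): 480x640x3 uint8, blue, green, red; 480x640 float32, m along the optical axis (not along the pixel's ray), 0 where there is no reading.
- camera_params(name): a dict with "K" (3x3 intrinsics, pixels), "extrinsics" (4x4, takes a point from world to camera coordinates). Camera axes: x right, y down, z forward; pixel columns grow to the right and rows downward; lengths in m; the calibration is good to about 2 mm. A picture is of the moment at which its call begins: read the wrist's pose just before it. camera_params takes no time and is no camera call; for the wrist camera it gives the pose at the moment of the call.
- workorder.close_job(): hands the job in; it is judged then, once.
The state is a dict: "t": time; "q": joint angles; "joint_velocities": joint speeds; "effort": joint torques, N m; "eef_pos": TCP position; "ee_rot": TCP orientation; "wrist_force": force on the tool from outside, world axes, zero at the start; "moment": the same for the moment, N m; "opening": opening from 0.0 (shut) to 1.0 (fully open); "grip_force": force on a finger pad.
Only numpy, scipy, OpenCV 4.12 (cv2) and the standard library are available. Lean on these libraries where they do the work, as an engineer would, in place of code of your own. Each camera call takes 0.05 s, during which the arm holds its last target. There are 200 camera calls.

## Task

The dark wooden bat that carries the blue cup is to be picked up by hand later: push it straight along the ware board, with the fingertips and without lifting it, until it sticks out over the board's far edge, the one away from the robot, with the white line across the bat lying right over that edge and the bat square to it. The cup is freshly glazed, so it must ride along on its bat, standing, and never be touched by the robot. Leave the other bat with its white bowl, and everything else on the table, where they are.

Things in the scene. Friction and masses are not known exactly. Their poses are not given: they have to be found in the camera images.
- ware_board: Fixed light wooden plank on two battens, 280 mm (its x) by 360 mm (its y), top surface 50 mm above the table and above this origin, which is the centre of its underside. Its x axis points across it to the far edge (away from the robot); it may stand turned up to 19 degrees. Both bats lie on it with at least 55 mm of free board behind them.
- board_edge (a point): Middle of the ware board's far edge, at its top surface (140 mm along x and 50 mm up from ware_board's origin). Axes as the board's: x points out over the edge.
- cup_bat: The bat to move: loose flat dark wooden board, 150 mm (its x) by 120 mm (its y), 10 mm thick, about 0.17 kg (with the cup about 0.33 kg; both vary), lying flat on the ware board, left or right of the other bat. Origin at the centre of its underside; x points to its far end. A white line 4 mm wide runs across it, parallel to its far end, 45 mm from that end. The bats' centres are about 190 mm apart; at the start it lies wholly on the board, turned up to 10 degrees to it.
- cup_bat_line (a point): Middle of the white line on cup_bat, on its top surface: 30 mm along its x from the bat's centre.
- cup_bat_back (a point): Middle of cup_bat's near end face (the end towards the robot), half-way up its thickness: 75 mm along -x from the bat's centre.
- cup: Loose blue cup, 64 mm across the rim and 60 mm high, about 0.16 kg, standing near the middle of cup_bat (its nearest side at least 25 mm from the bat's near end). Origin at the centre of its underside, z up. Not to be touched.
- bowl_bat: The other bat, of the same size and look as cup_bat, with the same white line and the same axes; it carries the bowl and stays where it is.
- bowl: Loose white bowl, 88 mm across and 45 mm high, standing on bowl_bat. Origin at the centre of its underside.
- tool_jar: Loose white jar of tools, 76 mm across, about 200 mm high with the tools, at the left of the table. Origin at the centre of its underside.
- glass_jar: Loose glass jar with small tools, 92 mm across, 90 mm high, at the left of the table. Origin at the centre of its underside.
- glaze_bottle: Loose white plastic bottle with a blue cap, 56 mm across, 130 mm high, at the right of the table. Origin at the centre of its underside.
- brush: Loose brush lying at the right of the table.
- rib: Loose flat wooden shaping rib, 100 by 50 by 6 mm, lying at the left of the table. Origin at the centre of its underside.
There are look-alikes about, which are no part of the job. What is shaped like the cup_bat but red or turquoise is not meant.

How it is judged:
At the end, for the whole second after the job is handed in: The white line on the cup's bat lies within 8 mm of the ware board's far edge (so the bat overhangs by 45 mm), the bat is square to the edge within 7 degrees and lies flat on the board at rest, and the cup still stands on it within 35 mm of the bat's centre (x of cup_bat_line in the frame of board_edge between -0.008 and 0.008 m and angle between the x axis of cup_bat and the x axis of ware_board, either way round below 0.12 rad and angle between cup_bat's own z axis and vertical below 0.05 rad and contact force between cup_bat and ware_board above 0.5 N and distance between cup and cup_bat below 0.035 m and angle between cup's own z axis and vertical below 0.08 rad and linear speed of cup_bat below 0.01 m/s and linear speed of cup below 0.02 m/s); the robot touches nothing.
It fails at once if the robot touches the cup (contact force between any of the fingers, the arm and cup above 0.3 N).
It fails at once if the bat is lifted or tipped (height (world z) of cup_bat_back above 0.065 m or height (world z) of cup_bat_line above 0.07 m or angle between cup_bat's own z axis and vertical above 0.1 rad).
It fails at once if the other bat or its bowl is moved by more than 10 mm (distance of any of bowl_bat, bowl from where it was at the start of the episode above 0.01 m).
It fails at once if another thing on the table is moved by more than 20 mm (distance of any of tool_jar, glass_jar, glaze_bottle, brush, rib from where it was at the start of the episode above 0.02 m).
It also fails if it takes over 45 s, if anything falls off the work surface, if the arm or the gripper's body presses on something with over 40 N, if the wrist force passes 120 N, or if a joint passes its speed limit or range.

## Working session

There is one attempt and no reset: what is moved stays moved. The work goes in short steps, Python scripts to look and compute and a shell command to move; the robot and the scene stay as the last step left them, time stands still between calls to the robot, and variables do not carry over. Pictures are saved under pics/ and viewed, at most 10 in all, crops included, and the job is handed in when it is done.

```bash
mkdir -p pics; python3 - <<'E'
from cell import telemetry, snapshot, camera_params
import cv2, numpy as np
o=telemetry.get_obs(); print(o['t'],o['eef_pos'],o['ee_rot'],o['opening'])
for n in("top","scene"):
    p,d=snapshot(n); cv2.imwrite(f'pics/{n}0.png',p); np.save(f'pics/{n}0.npy',d)
    c=camera_params(n); print(n,c['K'].tolist() if hasattr(c['K'],'tolist') else c['K'],np.round(c['extrinsics'],4).tolist())
E
```

```text
0.0 [ 0.19405615 -0.59372927  0.21334806] [ 9.87552789e-01  1.57286776e-01 -3.99703487e-05 -5.97182060e-04] 0.9986145594334731
top [[461.44167993792524, 0.0, 302.19798124622986], [0.0, 461.44167993792524, 239.8837504097315], [0.0, 0.0, 1.0]] [[-0.0122, -0.9999, 0.0037, -0.0006], [-0.9983, 0.012, -0.0578, 0.5029], [0.0578, -0.0044, -0.9983, 1.1347], [0.0, 0.0, 0.0, 1.0]]
scene [[611.4862917040978, 0.0, 329.32999385545656], [0.0, 611.4862917040978, 236.47058005969646], [0.0, 0.0, 1.0]] [[-0.2472, 0.969, 0.0055, 0.1083], [0.8274, 0.214, -0.5192, -0.396], [-0.5043, -0.1238, -0.8546, 1.691], [0.0, 0.0, 0.0, 1.0]]
```

View pics/top0.png

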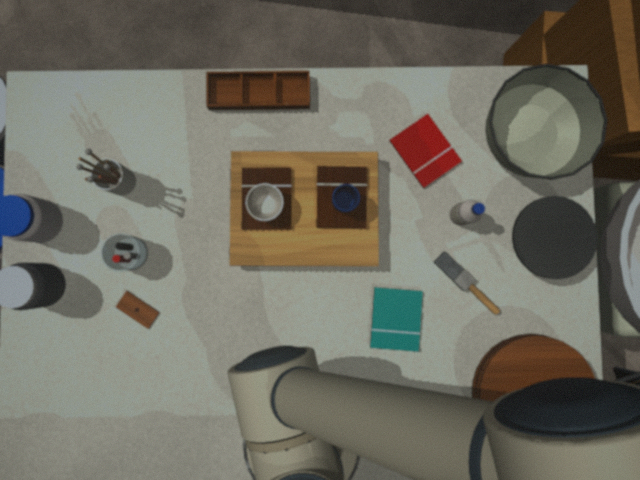

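View pics/scene0.png

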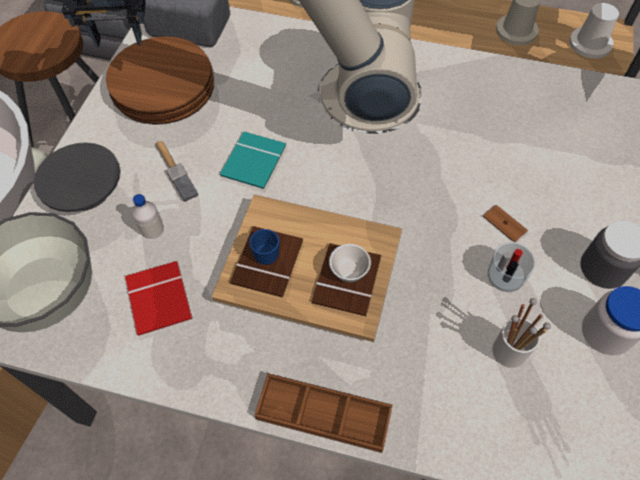

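The top view shows four bat-shaped things: dark with blue cup at (342,197), dark with white bowl at (267,198), red at (426,151) and turquoise at (397,319). The dark one with the cup is the one meant. The board spans about (231,152) to (378,268), and its far edge is at the top of the picture. Next I measure it and confirm with a crop.

```bash
cat > h.py <<'E'
import cv2, numpy as np
from cell import telemetry, snapshot, camera_params
def ray(uv,c,z):
    K=np.array(c['K']);E=np.array(c['extrinsics']);R=E[:3,:3];t=E[:3,3]
    uv=np.asarray(uv,float).reshape(-1,2)
    d=(np.linalg.inv(K)@np.c_[uv,np.ones(len(uv))].T).T@R
    C=-R.T@t
    return C+d*((z-C[2])/d[:,2])[:,None]
def proj(P,c):
    E=np.array(c['extrinsics']);q=(E[:3,:3]@np.atleast_2d(P).T).T+E[:3,3]
    q=q@np.array(c['K']).T; return q[:,:2]/q[:,2:]
def masks(p):
    h=cv2.cvtColor(p,cv2.COLOR_BGR2HSV)
    H,S,V=cv2.split(h)
    wood=((H>5)&(H<28)&(S>70)&(V>110)).astype(np.uint8)
    dark=((H<25)&(S>50)&(V<=95)|(H>170)&(S>50)&(V<80)).astype(np.uint8)
    return wood,dark
E
python3 - <<'E'
from h import *
p=cv2.imread('pics/top0.png');d=np.load('pics/top0.npy');c=camera_params('top')
h=cv2.cvtColor(p,cv2.COLOR_BGR2HSV)
for u,v in((236,200),(305,200),(305,250),(325,210),(325,175),(342,184),(342,197),(305,158)):print(u,v,h[v,u],d[v,u])
a=cv2.resize(p[140:280,220:390],None,fx=4,fy=4,interpolation=cv2.INTER_CUBIC);cv2.imwrite('pics/crop.png',a)
E
```

```text
236 200 [ 17 134 137] 1.1236527
305 200 [ 21 136 150] 1.1170367
305 250 [ 18 137 151] 1.112619
325 210 [ 11 146  70] 1.108387
325 175 [ 11 144  55] 1.108634
342 184 [132  16  80] 1.0501487
342 197 [111  97  50] 1.1028506
305 158 [ 16 133 134] 1.1233627
```

View pics/crop.png

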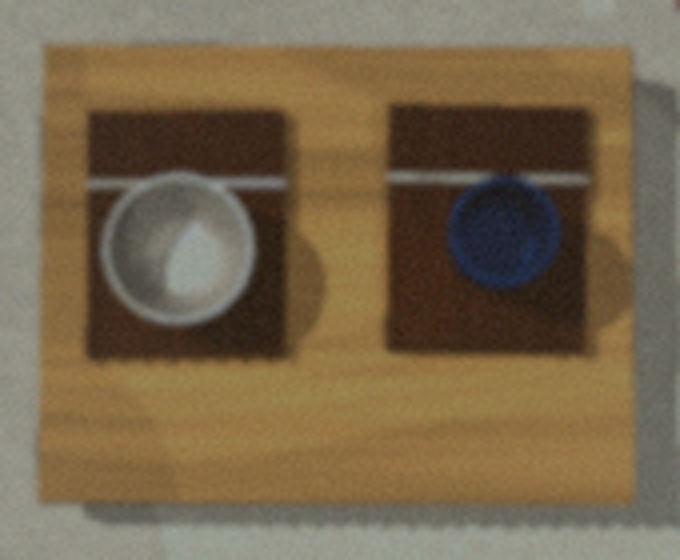

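The crop confirms it: the dark bat with the blue cup is on the right, its corners at about (388,105)-(588,352) in the crop. The cup sits right of the bat's middle. The board's far edge is at crop row 45.

```bash
cat >> h.py <<'E'
def edge(g,fixed,lo,hi,axis):
    """strongest-gradient subpixel edge for each column (axis=0) or row (axis=1) in `fixed`, searched lo..hi"""
    out=[]
    for f in fixed:
        l=(g[lo:hi,f] if axis==0 else g[f,lo:hi]).astype(float)
        dd=np.abs(np.diff(l)); i=dd.argmax(); a=max(0,i-2); w=dd[a:i+3]
        s=lo+.5+(w*np.arange(a,a+len(w))).sum()/w.sum()
        out.append((f,s) if axis==0 else (s,f))
    return np.array(out)
def fit(P):
    P=P[:,:2]
    for _ in range(3):
        vx,vy,x,y=cv2.fitLine(P.astype(np.float32),cv2.DIST_HUBER,0,.001,.001).ravel()
        r=abs((P-[x,y])@[-vy,vx]); P=P[r<max(.003,2*np.median(r))]
    return np.array([x,y]),np.array([vx,vy])
E
cat > m.py <<'E'
from h import *
p=cv2.imread('pics/top0.png');c=camera_params('top')
S=cv2.GaussianBlur(cv2.cvtColor(p,cv2.COLOR_BGR2HSV)[:,:,1],(3,3),0);G=cv2.GaussianBlur(cv2.cvtColor(p,cv2.COLOR_BGR2GRAY),(3,3),0)
L={}
def add(n,g,f,lo,hi,ax,z): L[n]=fit(ray(edge(g,f,lo,hi,ax),c,z))
add('b_far',S,range(236,374),146,158,0,.05); add('b_near',S,range(236,374),258,272,0,.05)
add('b_L',S,range(158,260),224,237,1,.05); add('b_R',S,range(158,260),372,384,1,.05)
add('c_far',G,range(320,364),161,171,0,.06); add('c_near',G,range(320,364),222,234,0,.06)
add('c_L',G,range(188,225),312,322,1,.06); add('c_R',G,[*range(169,182),*range(222,227)],361,372,1,.06)
add('w_near',G,range(275,289),224,236,0,.06);add('w_R',G,range(170,182),288,297,1,.06)
for n,(q,v) in L.items(): print(n,np.round(q,4),'angle',round(float(np.degrees(np.arctan2(v[1],v[0])))%180,2))
def X(a,b):
    (p,v),(q,w)=L[a],L[b]; s=np.linalg.solve(np.c_[v,-w],q-p); return p+v*s[0]
for k in'bc':
    co=np.array([X(k+'_far',k+'_L'),X(k+'_far',k+'_R'),X(k+'_near',k+'_R'),X(k+'_near',k+'_L')])
    print(k,np.round(co,4).tolist(),'sides',np.round(np.linalg.norm(np.roll(co,-1,0)-co,axis=1),4),'centre',co.mean(0).round(4))
h=cv2.cvtColor(p,cv2.COLOR_BGR2HSV);m=((h[:,:,0]>105)&(h[:,:,0]<130)&(h[:,:,1]>90)).astype(np.uint8);m[:, :300]=0;m[:,380:]=0;m[:160]=0;m[240:]=0
x,y,w,hh=cv2.boundingRect(m);print(x,y,w,hh,'cup rim',ray([x+w/2,y+hh/2],c,.12).round(4))
E
python3 m.py
```

```text
b_far [ 0.7177 -0.0209] angle 88.99
b_near [ 0.4389 -0.0036] angle 89.13
b_L [0.5794 0.1678] angle 179.04
b_R [ 0.5639 -0.1911] angle 179.23
c_far [ 0.6779 -0.1036] angle 88.1
c_near [ 0.5265 -0.1175] angle 88.92
c_L [ 0.5843 -0.0415] angle 178.6
c_R [ 0.6465 -0.1671] angle 176.24
w_near [0.5255 0.0409] angle 88.96
w_R [0.6563 0.0141] angle 6.19
b [[0.7210000157356262, 0.16539999842643738], [0.7146999835968018, -0.1931000053882599], [0.4361000061035156, -0.18940000236034393], [0.4415999948978424, 0.17010000348091125]] sides [0.3586 0.2786 0.3596 0.2795] centre [ 0.5783 -0.0117]
c [[0.6798999905586243, -0.043800000101327896], [0.6757000088691711, -0.16899999976158142], [0.5256999731063843, -0.15919999778270721], [0.527899980545044, -0.04010000079870224]] sides [0.1253 0.1503 0.1191 0.152 ] centre [ 0.6023 -0.1031]
333 185 27 27 cup rim [[ 0.5899 -0.1081  0.12  ]]
```

Everything checks: the board measures 359×279 mm and is turned about -1°. The far edge is at x≈0.716 at y=-0.1. The bat's centre is (0.602,-0.103), turned about -1.3°, with its back end at x≈0.527. The push is about 84 mm. I'll stage the TCP behind the bat at (0.49,-0.104) with the fingers parallel to the edge, a turn of about +19°.

```bash
python3 -m pendant '[[[4,-3.4,0],[0,0,2],7],[[8.6,-7.4,0],[0,0,4],7],[[13,-11.2,0],[0,0,6],7],[[17.3,-15,0.5],[0,0,8],7],[[21.7,-18.7,1],[0,0,10],7],[[26,-22.4,2],[0,0,12],7],[[30.4,-26.2,3],[0,0,14],7],[[34.7,-30,4],[0,0,16],7],[[39,-33.6,5],[0,0,18],7],[[43.4,-37.4,6],[0,0,19.1],7]]' && python3 -m pendant '[[[0,0,0],[0,0,0],7],[[0,0,0],[0,0,0],7],[[0,0,0],[0,0,0],7]]'
python3 - <<'E'
from h import *
from scipy.spatial.transform import Rotation as R
o=telemetry.get_obs();c=camera_params('wrist');p,d=snapshot('wrist');cv2.imwrite('pics/w1.png',p)
print(o['t'],o['eef_pos'],R.from_quat(o['ee_rot']).as_matrix().round(4).tolist(),o['wrist_force'],o['opening'])
np.savez('pics/w1.npz',K=c['K'],extrinsics=c['extrinsics'],d=d)
for n,P in dict(bat_back=[.527,-.103,.06],tip=[*o['eef_pos']],far=[.7163,-.1,.05]).items(): print(n,proj(P,c).round(1))
E
```

```text
t: 1.35
eef_pos: [0.4913, -0.1021, 0.1536]
ee_rot: [1.0, -0.009, 0.0, 0.0]
wrist_force: [0.2, -1.1, -1.1]
opening: 0.765
grip_force: 0.0
t: 1.72
eef_pos: [0.4901, -0.1048, 0.1541]
ee_rot: [1.0, -0.009, 0.0, 0.0]
wrist_force: [0.3, 0.6, 0.2]
opening: 0.769
grip_force: 0.0
1.725 [ 0.4901115  -0.10478204  0.15407314] [[0.9998, -0.0189, 0.0001], [-0.0189, -0.9998, -0.0002], [0.0001, 0.0002, -1.0]] [0.25022573 0.56454309 0.17926479] 0.768500061595545
bat_back [[313.5 192.2]]
tip [[317.5 302.5]]
far [[ 301.3 -149.1]]
```

View pics/w1.png

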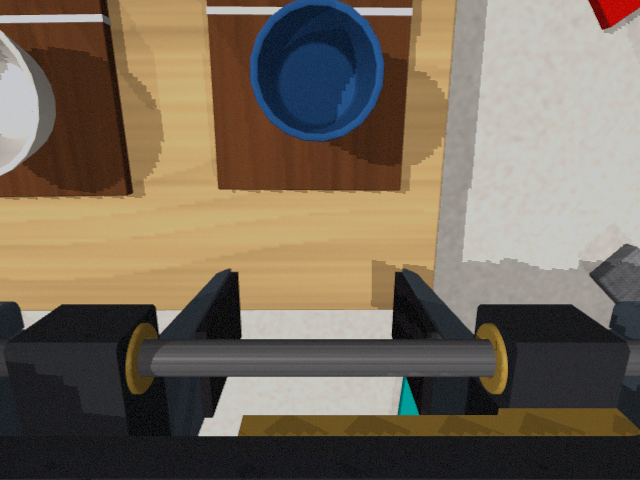

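The wrist view shows the bat's near end at row 190, columns 218–402, and the cup at (317,70). The fingers straddle symmetrically and the board behind the bat is free. I'll measure the bat's end here and check heights with depth.

```bash
python3 - <<'E'
from h import *
p=cv2.imread('pics/w1.png');c=dict(np.load('pics/w1.npz'));d=c['d']
G=cv2.GaussianBlur(cv2.cvtColor(p,cv2.COLOR_BGR2GRAY),(3,3),0)
def rep(n,e,z):
    q,v=fit(ray(e,c,z));print(n,q.round(4),(np.degrees(np.arctan2(v[1],v[0]))%180).round(2))
rep('back',edge(G,range(228,395),180,200,0),.06)
rep('L',edge(G,range(30,180),202,224,1),.06)
rep('R',edge(G,range(165,185),395,412,1),.06)
S=cv2.cvtColor(p,cv2.COLOR_BGR2HSV)[:,:,1]
rep('bnear',edge(S,range(245,360),300,318,0),.05)
E=c['extrinsics'];K=c['K']
for u,v in((310,170),(310,230),(310,290)):
    q=np.linalg.inv(K)@[u,v,1]*d[v,u];print(u,v,(E[:3,:3].T@(q-E[:3,3])).round(4))
E
```

```text
back [ 0.5284 -0.1014] 88.51
L [ 0.5861 -0.0411] 178.57
R [ 0.5371 -0.1603] 178.95
bnear [ 0.4377 -0.0996] 89.04
310 170 [ 0.5418 -0.101   0.0621]
310 230 [ 0.4995 -0.0999  0.0528]
310 290 [ 0.454  -0.0988  0.0517]
```

Consistent with the top view: back end at x=0.528, centre y≈-0.101. I descend behind the bat.

```bash
python3 -m pendant '[[[0,-0.3,3],[0,0,0],7],[[0,-0.3,6],[0,0,0],7],[[0,-0.3,8.5],[0,0,0],7],[[0,-0.3,9.4],[0,0,0],7],[[0,-0.3,9.7],[0,0,0],7],[[0,-0.3,9.9],[0,0,0],7],[[0,-0.3,9.9],[0,0,0],7],[[0,-0.3,9.9],[0,0,0],7]]'
```

```text
t: 2.78
eef_pos: [0.4908, -0.1009, 0.0554]
ee_rot: [1.0, -0.009, 0.0, 0.0]
wrist_force: [0.1, -0.3, -1.1]
opening: 0.766
grip_force: 0.0
```

```bash
python3 -m pendant '[[[0.6,0,0.1],[0,0,0],7],[[1.2,0,0.1],[0,0,0],7],[[1.6,0,0.1],[0,0,0],7],[[1.8,0,0.1],[0,0,0],7],[[2.0,0,0.1],[0,0,0],7],[[2.2,0,0.1],[0,0,0],7],[[2.4,0,0.1],[0,0,0],7],[[2.7,0,0.1],[0,0,0],7],[[3.0,0,0.1],[0,0,0],7],[[3.3,0,0.1],[0,0,0],7]]' && python3 -m pendant '[[[0.3,0,0],[0,0,0],7],[[0.7,0,0],[0,0,0],7],[[1.1,0,0],[0,0,0],7],[[1.5,0,0],[0,0,0],7],[[1.9,0,0],[0,0,0],7],[[2.2,0,0],[0,0,0],7],[[2.4,0,0],[0,0,0],7],[[2.4,0,0],[0,0,0],7],[[2.4,0,0],[0,0,0],7]]'
python3 - <<'E'
from h import *
print(telemetry.get_obs()['eef_pos'])
c=camera_params('wrist');p,d=snapshot('wrist');cv2.imwrite('pics/w2.png',p)
np.savez('pics/w2.npz',K=c['K'],extrinsics=c['extrinsics'],d=d)
p,d=snapshot('top');cv2.imwrite('pics/top2.png',p)
a=cv2.resize(p[110:280,220:400],None,fx=3,fy=3,interpolation=cv2.INTER_CUBIC);w=cv2.resize(cv2.imread('pics/w2.png'),(440,330))
o=np.zeros((510,800,3),np.uint8);o[:,:]=0;a=cv2.resize(a,(360,340));o[:340,:360]=a;o[:330,360:800]=w;cv2.imwrite('pics/both.png',o[:340])
E
```

```text
t: 4.03
eef_pos: [0.5238, -0.1013, 0.0539]
ee_rot: [1.0, -0.009, -0.0, -0.0]
wrist_force: [-2.0, 0.0, -0.2]
opening: 0.772
grip_force: 0.8
t: 5.15
eef_pos: [0.5478, -0.1019, 0.054]
ee_rot: [1.0, -0.009, 0.0, 0.0]
wrist_force: [0.3, 1.2, -1.0]
opening: 0.767
grip_force: 0.0
[ 0.54779152 -0.10187038  0.05404451]
```

View pics/both.png

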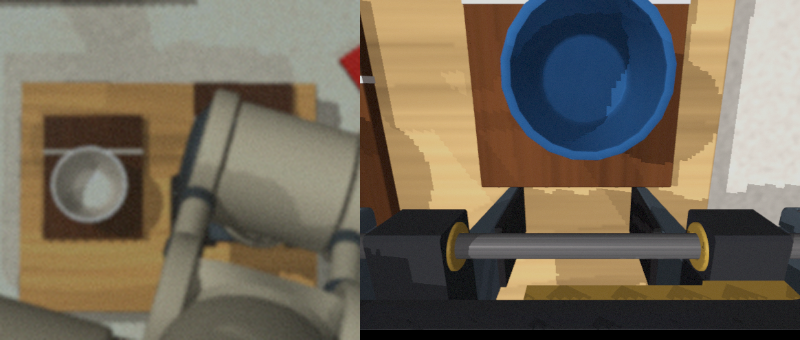

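The bat rides ahead of the fingers with its near end square to them (composite row 186), and the cup is standing. The bat's far end is now at the board edge in the top view (composite (245,82)). I measure the contact offset and the far end.

```bash
python3 - <<'E'
from h import *
p=cv2.imread('pics/w2.png');c=dict(np.load('pics/w2.npz'))
G=cv2.GaussianBlur(cv2.cvtColor(p,cv2.COLOR_BGR2GRAY),(3,3),0)
def rep(n,e,c,z):
    q,v=fit(ray(e,c,z));print(n,q.round(4),(np.degrees(np.arctan2(v[1],v[0]))%180).round(2))
rep('back',edge(G,range(245,375),258,285,0),c,.06)
t=camera_params('top');p=cv2.imread('pics/top2.png')
G=cv2.GaussianBlur(cv2.cvtColor(p,cv2.COLOR_BGR2GRAY),(3,3),0);S=cv2.cvtColor(p,cv2.COLOR_BGR2HSV)[:,:,1]
print('exp',proj([.7,-.1,.06],t),proj([.716,-.1,.05],t))
rep('far',edge(G,range(320,364),145,160,0),t,.06)
rep('bfar',edge(S,range(236,312),146,158,0),t,.05)
E
```

```text
back [ 0.5652 -0.091 ] 89.09
exp [[339.86057927 156.95974917]] [[339.40050148 151.45771367]]
far [ 0.7149 -0.0914] 88.34
bfar [0.719  0.0608] 88.85
```

Offset 17.4 mm; bat length checks (150 mm). 46 mm remain; I push 43 and measure again.

```bash
python3 -m pendant '[[[0.3,0,0],[0,0,0],7],[[0.7,0,0],[0,0,0],7],[[1.2,0,0],[0,0,0],7],[[1.7,0,0],[0,0,0],7],[[2.2,0,0],[0,0,0],7],[[2.7,0,0],[0,0,0],7],[[3.2,0,0],[0,0,0],7],[[3.7,0,0],[0,0,0],7],[[4.1,0,0],[0,0,0],7],[[4.3,0,0],[0,0,0],7]]' && python3 -m pendant '[[[0,0,0],[0,0,0],7],[[0,0,0],[0,0,0],7],[[0,0,0],[0,0,0],7]]'
cat > m3.py <<'E'
import sys
from h import *
n=sys.argv[1]
print(telemetry.get_obs()['eef_pos'])
t=camera_params('top');p,_=snapshot('top');cv2.imwrite(f'pics/top{n}.png',p);s,_=snapshot('scene');cv2.imwrite(f'pics/scene{n}.png',s)
def rep(n,e,c,z):
    q,v=fit(ray(e,c,z));print(n,q.round(4),'x at y=-.1:',(q[0]+(-.1-q[1])*v[0]/v[1]).round(4),(np.degrees(np.arctan2(v[1],v[0]))%180).round(2))
G=cv2.GaussianBlur(cv2.cvtColor(p,cv2.COLOR_BGR2GRAY),(3,3),0);S=cv2.cvtColor(p,cv2.COLOR_BGR2HSV)[:,:,1]
v=int(proj([.759,-.1,.06],t)[0,1]);rep('far',edge(G,range(320,364),v-9,v+9,0),t,.06)
rep('bfar',edge(S,range(236,312),146,158,0),t,.05)
a=cv2.resize(p[110:280,220:400],(420,400));b=cv2.resize(s[190:350,200:410],(380,290))
o=np.zeros((400,800,3),np.uint8);o[:,:420]=a;o[:290,420:]=b;cv2.imwrite(f'pics/both{n}.png',o)
E
python3 m3.py 3
```

```text
t: 6.5
eef_pos: [0.5908, -0.1025, 0.0539]
ee_rot: [1.0, -0.009, 0.0, 0.0]
wrist_force: [-2.3, -0.3, 3.1]
opening: 0.769
grip_force: 1.5
t: 6.88
eef_pos: [0.5906, -0.1026, 0.054]
ee_rot: [1.0, -0.009, 0.0, 0.0]
wrist_force: [-0.1, 0.5, -0.1]
opening: 0.768
grip_force: 0.0
[ 0.59062288 -0.10260208  0.05397936]
far [ 0.7576 -0.1261] x at y=-.1: 0.7584 88.21
bfar [0.7193 0.0762] x at y=-.1: 0.7157 88.82
```

View pics/both3.png

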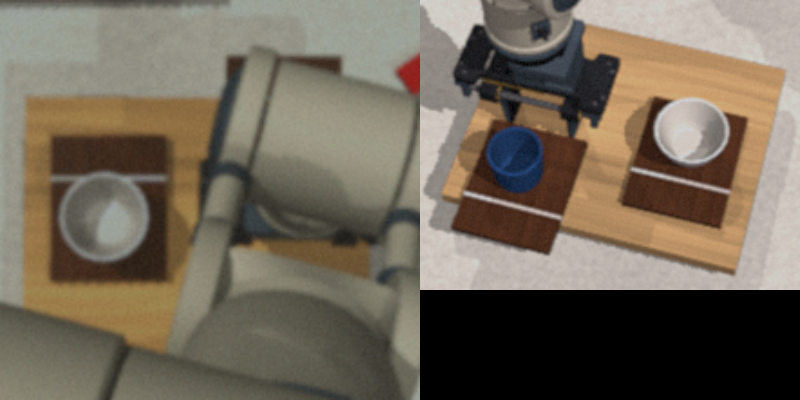

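The far end now overhangs by about 42.6 mm and is square; the cup stands at composite (516,158). I push the last 2.4 mm, back off, rise and check unobstructed.

```bash
python3 -m pendant '[[[0.1,0,0],[0,0,0],7],[[0.2,0,0],[0,0,0],7],[[0.25,0,0],[0,0,0],7],[[0.25,0,0],[0,0,0],7],[[-0.5,0,0],[0,0,0],7],[[-2,0,0],[0,0,0],7],[[-4,0,0],[0,0,0],7],[[-6,0,0],[0,0,0],7],[[-8,0,-1],[0,0,0],7],[[-9,0,-4],[0,0,0],7]]' && python3 -m pendant '[[[-1,0,-4],[0,0,0],7],[[-4,0,-8],[0,0,0],7],[[-8,0,-11],[0,0,0],7],[[-11,0,-13],[0,0,0],7],[[-12,0,-14],[0,0,0],7],[[-12,0,-14],[0,0,0],7],[[-12,0,-14],[0,0,0],7]]'
python3 m3.py 4; python3 - <<'E'
from h import *
t=camera_params('top');p=cv2.imread('pics/top4.png');G=cv2.GaussianBlur(cv2.cvtColor(p,cv2.COLOR_BGR2GRAY),(3,3),0)
v0=proj([.716,-.06,.06],t)[0];print(v0)
# white line row centroid at columns left of cup
v=int(round(v0[1]));cols=np.r_[320:363];w=G[v-4:v+5,cols].astype(float);w=np.clip(w-np.percentile(w,50,axis=0),0,None)
r=(w*np.arange(v-4,v+5)[:,None]).sum(0)/w.sum(0);q,d=fit(ray(np.c_[cols,r],t,.06));print('line',q,'x at -.1',q[0]+(-.1-q[1])*d[0]/d[1])
S=cv2.cvtColor(p,cv2.COLOR_BGR2HSV)[:,:,1]
q,d=fit(ray(edge(G,range(320,364),188,206,0),t,.06));print('back',q,np.degrees(np.arctan2(d[1],d[0])))
E
```

```text
t: 8.22
eef_pos: [0.4985, -0.1006, 0.0934]
ee_rot: [1.0, -0.009, -0.001, -0.0]
wrist_force: [0.1, 0.5, -0.1]
opening: 0.767
grip_force: 0.0
t: 9.1
eef_pos: [0.3813, -0.099, 0.2334]
ee_rot: [1.0, -0.009, -0.0, -0.0]
wrist_force: [0.7, 0.3, -0.6]
opening: 0.77
grip_force: 0.0
[ 0.38129659 -0.0989792   0.23337567]
far [ 0.7598 -0.1067] x at y=-.1: 0.7599 89.04
bfar [0.719  0.0586] x at y=-.1: 0.7163 89.01
[323.22373621 150.61259453]
line [ 0.7154647  -0.10931955] x at -.1 0.71562266
back [ 0.6079604  -0.10238802] 89.02727
```

View pics/both4.png

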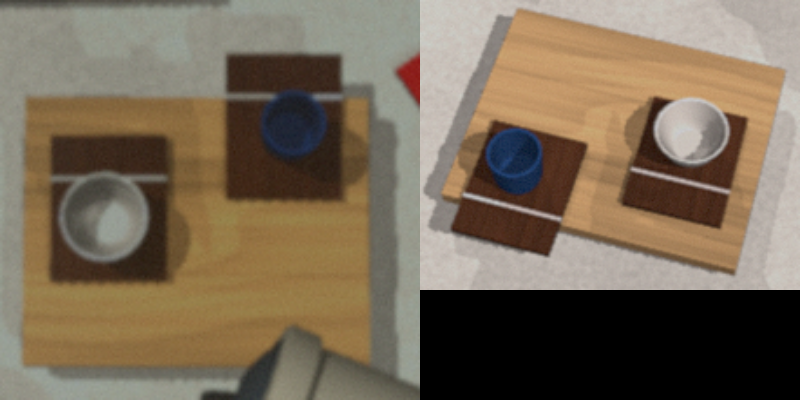

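The white line (composite row 97) lies over the far edge, within about 1 mm (0.7156 against 0.7163). The bat is square within about 0.1°, the cup stands, and the bowl bat has not moved. I hand the job in.

```bash
python3 -c "
from cell import workorder;print(workorder.close_job())"
```

```text
the job is handed in; nothing more can be done
None
```

The cup's bat was pushed until its white line lay over the board's far edge, within about 1 mm and 0.1° by camera, with the cup standing on it and the other bat and bowl in place; the job is handed in, and no verdict came back.

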